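Snap the retaining clip into the groove of a floating axle

ROBOT

A 6-joint arm with a two-finger parallel gripper is mounted at the origin on a cart in front of the work surface, level with it; the furniture and walls round the work are solid. World frame = base frame: x ahead of the robot, y to its left, z up, the work surface at z = 0. Lengths are in m, angles in degrees, forces in N, time in s.
With the tool pointing down it reaches from about 0.35 to 0.775 m from the base axis. Payload 7.3 kg.
Tool frame: the origin (TCP) lies midway between the tips of the shut fingers; the grasp point (between the pads) lies r.grasp_offset behind it (r.grasp_offset is the distance from the TCP to the grasp point, in m); z points along the fingers, y is the direction in which the jaws open and shut (so a half turn about z gives the same grasp; the last joint's range is limited). The gripper opens to 92 mm and grips with 3 to 60 N. Pads are 19 mm wide; open, the fingers measure 130 mm over their backs; the gripper's body (75 mm by 190 mm) begins 47 mm behind the grasp point.
Start: joints at [-76.776, 19.595, 87.324, -0, 73.075, -8.365], TCP at [0.193, -0.488, 0.227] pointing down, gripper open.
Joint ranges: [-145.02, 145.02], [-44.19, 115.74], [2.07, 154.8], [-57.11, 237.11], [16.16, 152.29], [-177.93, 177.93]. Speed limits (degrees/s): [147.25, 147.25, 180, 180, 180, 180].

INTERFACE

Orientations are given as a 3x3 rotation matrix whose columns are the frame's x, y, z axes.
In Python, from bench import r gives the robot as it stands.
- The arm moves only by the tool apply_moves, never from a script. Its argument "deltas" is one flat list of numbers, 6 for each row, row after row: the shift along the tool's x, y, z in units of 50 mm (1.0 is 50 mm), then the turn, a rotation vector about the tool's x, y, z in units of 8 degrees (1.0 is 8 degrees). A call has 1 to 8 rows; each row shifts and turns the commanded pose from where the row before left it, along the tool's axes as they then stand; what a row does not reach is not made up. A row lasts 1/10 s, in which the tool goes at most 50 mm and 8.59 degrees, less where a joint would pass 70% of its speed; a pose out of reach is approached as far as the arm can. A call is refused whole if a number of a shift passes 1 or a number of a turn 1, either way. A call with a gripper value outside its range is refused whole. "fingers" is the finger opening in mm, from 0 to 91.8, set as the call begins (left out, the last holds). The fingers move at their own pace and stop on an object; "newtons" is the grip in N (left out, the last holds). Time passes only in rows, so rows that do not move let the fingers close. It gives the time, the measured TCP pose, the force and the opening at its end, in the units of the state.
- r.read_state(): the state, without advancing time (a new reading comes with each control period).
- r.get_image(name): name is "scene" or "side" or "wrist"; returns a dict with "frame" (400x640x3 uint8, red, green, blue), "intrinsics" (3x3 intrinsics, pixels), "R" (3x3) and "t" (3): a world point X has camera coordinates R X + t; the wrist camera has in their place "mount" (4x4, takes a point from camera to tool coordinates, whose origin is the TCP and whose axes are the flange's). Camera axes: x right, y down, z forward; pixel columns grow to the right and rows downward; lengths in m; the calibration is good to about 2 mm. A picture is of the moment at which its call begins: read the wrist's pose just before it. There is no depth.
- r.sign_off(): hands the job in, once; it reports no verdict.
The state is a dict: "time_s": time; "joint_pos": joint angles; "qd": joint speeds; "tau": joint torques, N m; "tool_pos": TCP position; "orientation": TCP orientation; "ft_force": force on the tool from outside, world axes, zero at the start; "torque": the same for the moment, N m; "grip_width": finger opening in m.
Only numpy, scipy, OpenCV 4.12 (cv2) and the standard library are available. Lean on these libraries where they do the work, as an engineer would, in place of code of your own. Each camera call takes 0.05 s, during which the arm holds its last target.

TASK

Take the spring clip out of its holder by its tab and push it straight down, mouth first, into the groove near the free end of the axle until it snaps fully home and stays there, tab upright, when you let go. The axle floats endwise, so feel for the groove by sliding the clip gently along the axle, and never force the clip: less than 10 N seats it, and 25 N on the axle is too much. Leave the grease tin, hex key and deburring tool where they are.

Things in the scene. Friction and masses are not known exactly. Their poses are not given: they have to be found in the camera images.
- clip: Dark steel U-shaped retaining clip with a black grip tab on its back, about 40 g; 6.5 mm thick (y), 28 mm wide (x). Origin: middle of the bore. y is the axis of the shaft it fits; the mouth opens to -z, the tab points to +z. The inside of its back is 8 mm above the origin. At the start it stands tab up, loosely (1 mm), in the holder's slot, 16 mm deep: lift it straight up.
- clip_tab (a point): Centre of the clip's tab, 27 mm above the clip's origin, axes as the clip's. The tab is 18 mm (x) by 10 mm (y) by 26 mm high (z), from 14 to 40 mm above the clip's origin. Grip it across its 10 mm (y).
- clip_mouth (a point): Lower end of the clip, 7 mm below its origin, axes as the clip's. Here two sprung jaws end in lips (round bars of radius 2 mm, square ends, gap 12.8 mm at rest) that must spread over the 16 mm core of the groove: that takes 5 to 8 N downwards, then they snap under it; 2 mm off centre sideways (x) they jam instead.
- holder: Grey block, 60 (x) x 44 (y) x 30 mm high, fixed to the table, with one slot in its top (long side along x) in which the clip stands. Origin: centre of its underside on the table.
- stand: Bearing stand fixed to the table: plain metal base plate, two dark pillow blocks (90 mm high), a level steel axle with a small pulley (54 mm diameter). Origin on the table below the axle, 20 mm further along y than axle_start; y runs along the axle to its free end. Plate and blocks lie at y = -173 to -49 mm, the nearest block face at -60 mm; the axle overhangs freely to y = +25 to +55 mm.
- axle_start (a point): Point on the axle's axis, 70 mm over the table, axes as the stand's, on the plain axle between the bearing and the groove. The axle floats: the groove's centre is anywhere from 5 to 35 mm further out (y = +5 to +35 mm from here), is not measured, and stays there (only over 20 N moves the axle). The groove is 8 mm wide with a round core of 16 mm diameter. Snapped home, the clip's origin is on this axis.
- axle_top (a point): Top of the axle, 14 mm above axle_start (the axle's full diameter is 28 mm), axes as the stand's. Beside the groove the clip's lips rest on the full diameter, with the clip's origin about 18 mm above the axle's axis; over the groove the clip can drop freely to about 10 mm above the axis, where the lips meet the core.
- grease_tin: White round tin, 67 mm diameter, 36 mm high, loose. Origin: centre of its underside. Bystander.
- hex_key: Steel hex key, 33 x 93 x 6 mm, lying loose. Origin: centre of its underside. Bystander.
- deburr_tool: White and orange hand tool, 25 x 126 x 26 mm, lying loose. Origin: centre of its underside. Bystander.

How it is judged:
By the outcome, as a careful person would: the job done as asked, in the order asked, and still so for the second after the job is handed in, with the robot touching nothing.
It also fails if it takes over 72 s, if anything falls off the work surface, if the arm or the gripper's body presses on something with over 40 N, if the wrist force passes 120 N, or if a joint passes its speed limit or range.

## Working session

There is one attempt and no reset: what is moved stays moved. The work goes in short steps, Python scripts to look and compute and a tool call to move; the robot and the scene stay as the last step left them, time stands still between calls to the robot, and variables do not carry over. Pictures are saved under pics/ and viewed, and the job is handed in when it is done.

Besides the shell and the picture viewer there is one more tool, called by a JSON object that holds its "api" and its "payload". apply_moves: Moves the arm, as the interface text tells. Its arguments: {"type":"object","properties":{"deltas":{"type":"array"},"fingers":{"type":"number"},"newtons":{"type":"number"}},"required":["deltas"]}

```bash
mkdir -p pics; ls; python3 - <<'E'
from bench import r
import cv2,numpy as np
s=r.read_state(); print(s, r.grasp_offset)
for n in ["scene","side","wrist"]:
    d=r.get_image(n); cv2.imwrite(f"pics/{n}0.png",d["frame"][:,:,::-1])
    print(n,{k:np.round(v,4).tolist() for k,v in d.items() if k!="frame"})
E
```

```text
pics
{'time_s': 0.0, 'joint_pos': array([-7.67759355e+01,  1.96345920e+01,  8.73795899e+01,  4.06865055e-04,
        7.30755627e+01, -8.36493595e+00]), 'qd': array([-0.00556442,  0.02041027,  0.05000381, -0.01494112,  0.05690323,
        0.0257218 ]), 'tau': array([-2.80329870e-03, -4.31254935e+01, -2.44221675e+01,  7.14259129e-02,
        5.58997749e-02, -1.25528209e-04]), 'tool_pos': array([ 0.19309674, -0.48773531,  0.22604731]), 'orientation': array([[ 9.29847944e-01,  3.67943850e-01, -3.51701705e-04],
       [ 3.67943944e-01, -9.29846721e-01,  1.52635753e-03],
       [ 2.34585189e-04, -1.54868692e-03, -9.99998773e-01]]), 'ft_force': array([-0.50313304, -0.44569675, -0.18316569]), 'torque': array([ 0.00793053,  0.01705025, -0.00950428]), 'grip_width': 0.09163617286130686} 0.0188
scene {'intrinsics': [[520.7044, 0.0, 315.38], [0.0, 520.7044, 201.1708], [0.0, 0.0, 1.0]], 'R': [[-0.8005, -0.5987, 0.0261], [-0.2474, 0.2906, -0.9243], [0.5458, -0.7464, -0.3808]], 't': [0.551, 0.1808, 0.9172]}
side {'intrinsics': [[368.3008, 0.0, 321.2718], [0.0, 368.3008, 201.3929], [0.0, 0.0, 1.0]], 'R': [[0.9961, -0.0876, -0.0101], [-0.0675, -0.6843, -0.7261], [0.0567, 0.724, -0.6875]], 't': [-0.5605, 0.2176, 0.7139]}
wrist {'intrinsics': [[336.8548, 0.0, 317.9024], [0.0, 336.8548, 199.1794], [0.0, 0.0, 1.0]], 'mount': [[0.0012, -0.9616, -0.2745, 0.0749], [1.0, 0.001, 0.0007, 0.0004], [-0.0004, -0.2745, 0.9616, -0.1582], [0.0, 0.0, 0.0, 1.0]]}
```

View pics/scene0.png

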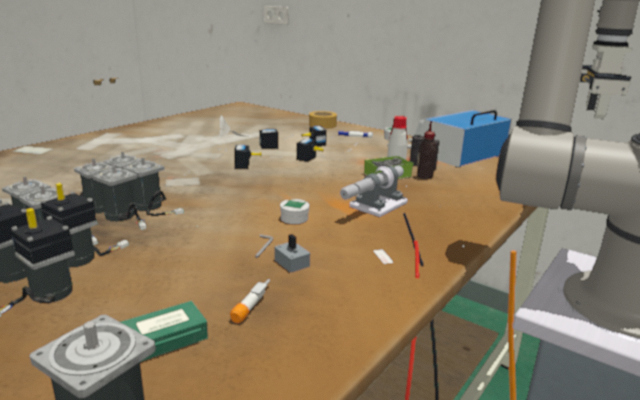

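View pics/side0.png

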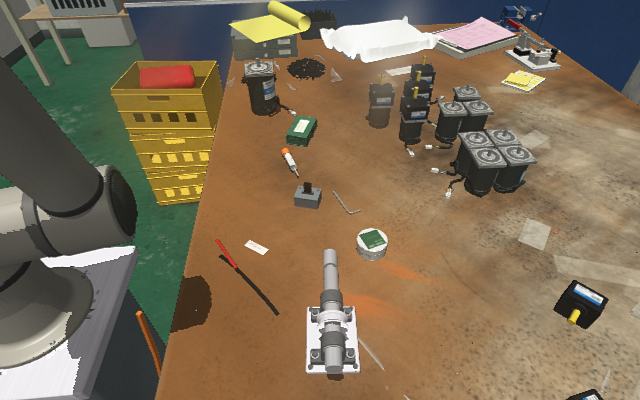

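View pics/wrist0.png

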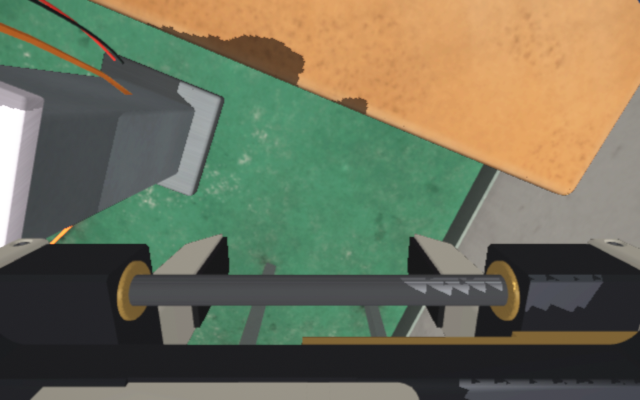

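The scene and side views both show the holder with the clip (side 308,195; scene 292,255) and the axle with its free end toward the holder (side 331,252; scene 347,190). I'll zoom in on both.

```bash
python3 - <<'E'
import cv2
a=cv2.imread('pics/side0.png'); b=cv2.imread('pics/scene0.png')
cv2.imwrite('pics/side_z.png',cv2.resize(a[170:390,270:400],None,fx=4.5,fy=2.7,interpolation=2) if 0 else cv2.resize(a[170:270,270:400],None,fx=6,fy=6,interpolation=2))
cv2.imwrite('pics/side_z2.png',cv2.resize(a[240:385,290:380],None,fx=4,fy=4,interpolation=2))
cv2.imwrite('pics/scene_z.png',cv2.resize(b[150:280,260:420],None,fx=4.5,fy=4.5,interpolation=2))
E
```

```text
(no output)
```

View pics/side_z.png

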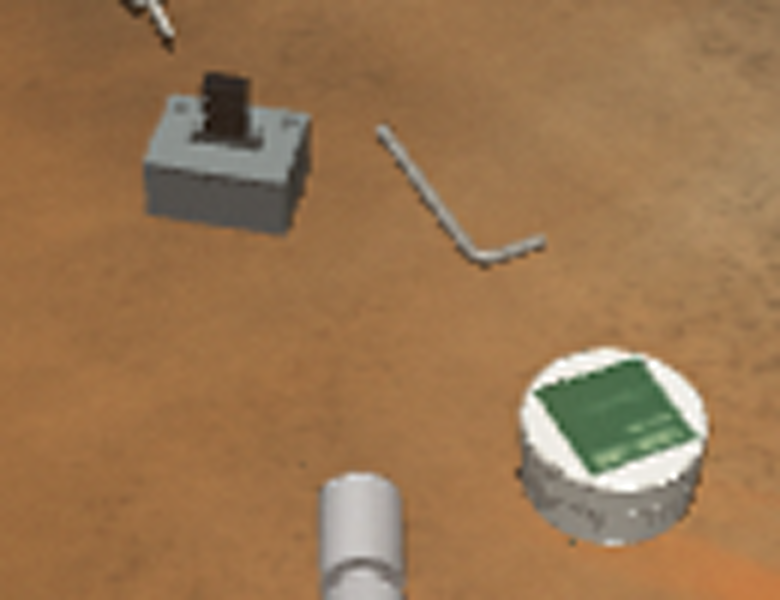

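View pics/side_z2.png

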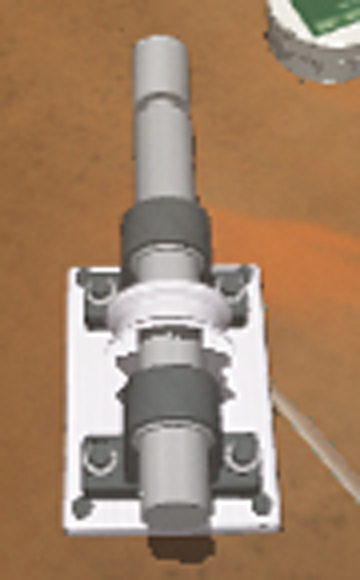

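View pics/scene_z.png

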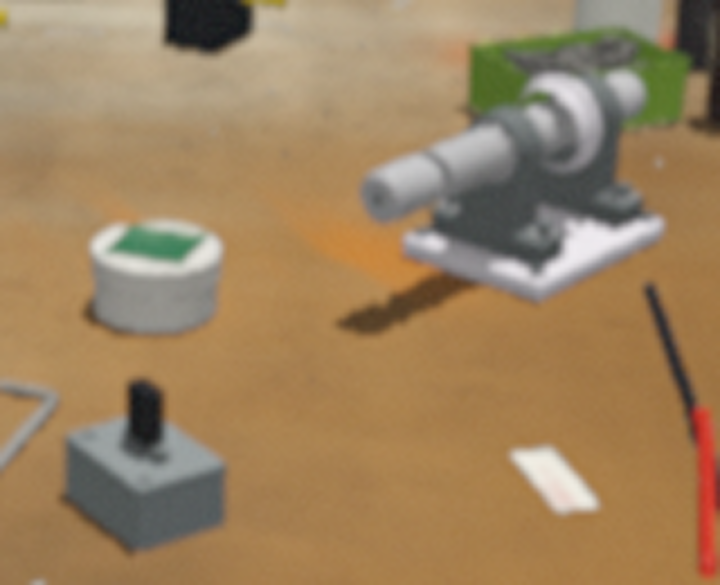

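```bash
cat > h.py <<'E'
import numpy as np,cv2
from bench import r
def cam(n,state=None):
    d=r.get_image(n); K=d["intrinsics"]
    if n=="wrist":
        s=state; T=np.eye(4);T[:3,:3]=s["orientation"];T[:3,3]=s["tool_pos"]; M=T@d["mount"]
        return d["frame"],K,M[:3,:3].T,-M[:3,:3].T@M[:3,3]
    return d["frame"],K,np.array(d["R"]),np.array(d["t"])
def ray(K,R,t,p):
    v=R.T@np.linalg.inv(K)@np.array([p[0],p[1],1.]); c=-R.T@t
    return c,v/np.linalg.norm(v)
def onz(K,R,t,p,z):
    c,v=ray(K,R,t,p); return c+v*(z-c[2])/v[2]
def tri(rays):
    A=sum(np.eye(3)-np.outer(v,v) for c,v in rays); b=sum((np.eye(3)-np.outer(v,v))@c for c,v in rays)
    X=np.linalg.solve(A,b); return X,[np.linalg.norm(np.cross(v,X-c)) for c,v in rays]
def proj(K,R,t,X):
    q=K@(R@np.array(X)+t); return q[:2]/q[2]
E
python3 - <<'E'
from h import *
np.set_printoptions(precision=4,suppress=True)
_,*S=cam("side");_,*C=cam("scene")
Z=lambda x,y:(270+x/6,170+y/6); Z2=lambda x,y:(290+x/4,240+y/4); Z3=lambda x,y:(260+x/4.5,150+y/4.5)
# holder top corners side
for p in [(170,97),(312,116),(290,183),(146,160)]: print("holder top side",onz(*S,Z(*p),.03))
for p in [(66,437),(142,420),(224,468),(138,490)]: print("holder top scene",onz(*C,Z3(*p),.03))
# tab top: side ctr, scene ctr
print("tab top",tri([ray(*S,Z(227,77)),ray(*C,Z3(144,383))]))
# axle top line in side view: z=.084 is apex; silhouettes use centre line z~.07+
for y in (45,90,110,180):
    l={45:135,90:134,110:135,180:135}[y]; rr={45:187,90:188,110:190,180:194}[y]
    print("axle mid",y,onz(*S,Z2((l+rr)/2,y),.084))
print("groove top", onz(*S,Z2(163,97),.080))
print("axle end scene", onz(*C,Z3(378,196),.07))
print("base",[onz(*S,Z2(*p),.008) for p in [(70,268),(262,268),(280,525),(66,530)]])
E
```

```text
holder top side [0.5302 0.2903 0.03  ]
holder top side [0.5888 0.2723 0.03  ]
holder top side [0.5763 0.2325 0.03  ]
holder top side [0.5187 0.252  0.03  ]
holder top scene [0.5815 0.2768 0.03  ]
holder top scene [0.5664 0.2433 0.03  ]
holder top scene [0.5114 0.2556 0.03  ]
holder top scene [0.5273 0.2937 0.03  ]
tab top (array([0.5521, 0.2626, 0.0611]), [np.float64(0.002039275401012053), np.float64(0.002039275401011947)])
axle mid 45 [0.5836 0.0305 0.084 ]
axle mid 90 [0.5808 0.0038 0.084 ]
axle mid 110 [ 0.5803 -0.0077  0.084 ]
axle mid 180 [ 0.5771 -0.0457  0.084 ]
groove top [0.5817 0.0027 0.08  ]
axle end scene [0.5821 0.0366 0.07  ]
base [array([ 0.5326, -0.0403,  0.008 ]), array([ 0.6246, -0.049 ,  0.008 ]), array([ 0.6134, -0.1693,  0.008 ]), array([ 0.5235, -0.1631,  0.008 ])]
```

```bash
cat >> h.py <<'E'
from scipy.spatial.transform import Rotation as Ro
def Rdown(yaw):
    c,s=np.cos(np.radians(yaw)),np.sin(np.radians(yaw)); return np.array([[c,s,0],[s,-c,0],[0,0,-1.]])
def plan(target,yaw,n,start=None):
    s=r.read_state(); p=np.array(s["tool_pos"]);R=np.array(s["orientation"]); T=np.array(target)
    if start is not None: p,R=np.array(start[0]),Rdown(start[1])
    w=Ro.from_matrix(R.T@Rdown(yaw)).as_rotvec(); dR=Ro.from_rotvec(w/n).as_matrix(); rows=[]
    for i in range(n):
        rows.append(np.r_[R.T@(T-p)/n/.05, np.degrees(w)/n/8]); R=R@dR
    print(np.round(rows,3).tolist())
E
python3 - <<'E'
from h import *
plan([.42,-.2,.226],21.6,8)
plan([.55,.1,.22],-17,8,([.42,-.2,.226],21.6))
plan([.552,.2626,.17],-17,4,([.55,.1,.22],-17))
E
```

```text
[[0.792, -0.461, 0.001, -0.001, -0.0, -0.0], [0.792, -0.461, 0.001, -0.001, -0.0, -0.0], [0.792, -0.461, 0.001, -0.001, -0.0, -0.0], [0.792, -0.461, 0.001, -0.001, -0.0, -0.0], [0.792, -0.461, 0.001, -0.001, -0.0, -0.0], [0.792, -0.461, 0.001, -0.001, -0.0, -0.0], [0.792, -0.461, 0.001, -0.001, -0.0, -0.0], [0.792, -0.461, 0.001, -0.001, -0.0, -0.0]]
[[0.578, -0.578, 0.015, 0.0, 0.0, 0.603], [0.528, -0.624, 0.015, 0.0, 0.0, 0.603], [0.473, -0.666, 0.015, 0.0, 0.0, 0.603], [0.416, -0.704, 0.015, 0.0, 0.0, 0.603], [0.355, -0.736, 0.015, 0.0, 0.0, 0.603], [0.292, -0.764, 0.015, 0.0, 0.0, 0.603], [0.226, -0.785, 0.015, 0.0, 0.0, 0.603], [0.16, -0.802, 0.015, 0.0, 0.0, 0.603]]
[[-0.228, -0.78, 0.25, 0.0, 0.0, 0.0], [-0.228, -0.78, 0.25, 0.0, 0.0, 0.0], [-0.228, -0.78, 0.25, 0.0, 0.0, 0.0], [-0.228, -0.78, 0.25, 0.0, 0.0, 0.0]]
```

{"api": "apply_moves", "payload": {"deltas": [0.79, -0.46, 0, 0, 0, 0, 0.79, -0.46, 0, 0, 0, 0, 0.79, -0.46, 0, 0, 0, 0, 0.79, -0.46, 0, 0, 0, 0, 0.79, -0.46, 0, 0, 0, 0, 0.79, -0.46, 0, 0, 0, 0, 0.79, -0.46, 0, 0, 0, 0, 0.79, -0.46, 0, 0, 0, 0]}}

```text
time_s: 1.05
tool_pos: [0.4202, -0.1992, 0.2268]
orientation: [[0.93, 0.368, 0.0], [0.368, -0.93, -0.0], [0.0, 0.0, -1.0]]
ft_force: [0.6, -1.0, 0.1]
grip_width: 0.092
```

{"api": "apply_moves", "payload": {"deltas": [0.58, -0.58, 0.015, 0, 0, 0.6, 0.53, -0.62, 0.015, 0, 0, 0.6, 0.47, -0.67, 0.015, 0, 0, 0.6, 0.42, -0.7, 0.015, 0, 0, 0.6, 0.36, -0.74, 0.015, 0, 0, 0.6, 0.29, -0.76, 0.015, 0, 0, 0.6, 0.23, -0.79, 0.015, 0, 0, 0.6, 0.16, -0.8, 0.015, 0, 0, 0.6]}}

```text
time_s: 1.85
tool_pos: [0.5499, 0.1012, 0.2206]
orientation: [[0.956, -0.292, -0.0], [-0.292, -0.956, -0.0], [-0.0, 0.0, -1.0]]
ft_force: [0.9, -0.2, 0.6]
grip_width: 0.092
```

{"api": "apply_moves", "payload": {"deltas": [-0.23, -0.78, 0.25, 0, 0, 0, -0.23, -0.78, 0.25, 0, 0, 0, -0.23, -0.78, 0.25, 0, 0, 0, -0.23, -0.78, 0.25, 0, 0, 0, 0, 0, 0, 0, 0, 0, 0, 0, 0, 0, 0, 0], "fingers": 50}}

```text
time_s: 2.45
tool_pos: [0.5501, 0.2627, 0.17]
orientation: [[0.958, -0.287, -0.001], [-0.287, -0.958, -0.001], [-0.001, 0.001, -1.0]]
ft_force: [-0.9, -0.1, -0.1]
grip_width: 0.0514
```

```bash
python3 - <<'E'
from h import *
s=r.read_state();print(s["tool_pos"],s["orientation"],s["time_s"],s["grip_width"],s["ft_force"])
f,*W=cam("wrist",s); cv2.imwrite("pics/w1.png",f[:,:,::-1])
E
```

```text
[0.55010887 0.26268783 0.16995834] [[ 9.57871878e-01 -2.87193055e-01 -1.27073711e-03]
 [-2.87194229e-01 -9.57871982e-01 -8.60777387e-04]
 [-9.69994190e-04  1.18946282e-03 -9.99998822e-01]] 2.45 0.051437181191108225 [-0.867845   -0.13272057 -0.14988045]
```

View pics/w1.png

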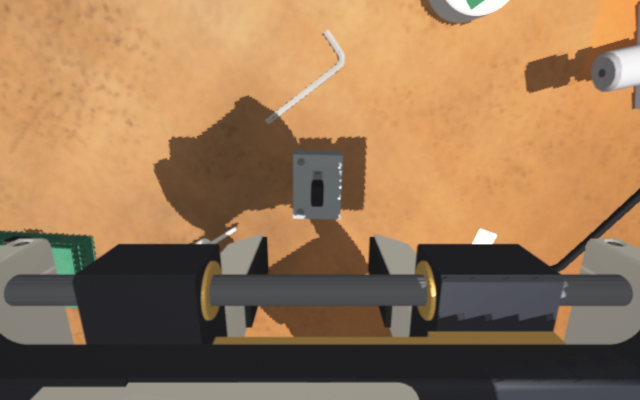

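```bash
python3 - <<'E'
import cv2
a=cv2.imread('pics/w1.png')
cv2.imwrite('pics/w1z.png',cv2.resize(a[140:230,270:370],None,fx=6.5,fy=6.5,interpolation=0))
E
```

```text
(no output)
```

View pics/w1z.png

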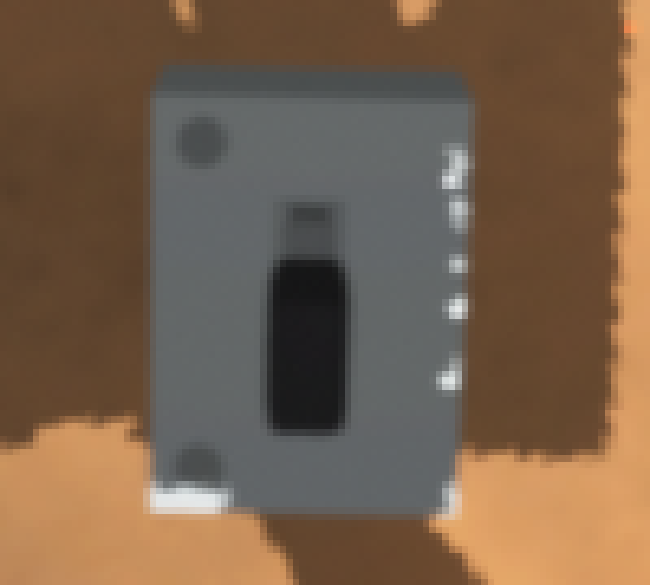

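```bash
python3 - <<'E'
from h import *
np.set_printoptions(precision=4,suppress=True)
s=r.read_state();f,*W=cam("wrist",s)
Z=lambda x,y:(270+x/6.5-.0,140+y/6.5)
c=[onz(*W,Z(*p),.03) for p in [(150,95),(473,98),(458,513),(150,513)]]
R=s["orientation"];t=s["tool_pos"]
for q in c: print("corner",q, R.T@(q-t))
print("ctr",np.mean(c,0))
for z in (.061,.063):
  q=[onz(*W,Z(*p),z) for p in [(267,435),(347,437),(269,258),(345,258)]]
  for k in q: print("tab",z,k,(R.T@(k-t))[:2])
print("slot",[ (R.T@(onz(*W,Z(*p),.03)-t))[:2] for p in [(276,205),(342,205)]])
E
```

```text
corner [0.5865 0.274  0.03  ] [ 0.0309 -0.0222  0.1405]
corner [0.5734 0.2318 0.03  ] [0.0305 0.022  0.1406]
corner [0.5162 0.25   0.03  ] [-0.0295  0.0211  0.1406]
corner [0.529  0.2925 0.03  ] [-0.0295 -0.0233  0.1405]
ctr [0.5513 0.2621 0.03  ]
tab 0.061 [0.5444 0.2696 0.061 ] [-0.0081 -0.0058]
tab 0.061 [0.5412 0.2598 0.061 ] [-0.0084  0.0045]
tab 0.061 [0.5665 0.2625 0.061 ] [ 0.015  -0.0054]
tab 0.061 [0.5638 0.2534 0.061 ] [0.0151 0.0041]
tab 0.063 [0.545  0.2693 0.063 ] [-0.0075 -0.0057]
tab 0.063 [0.5418 0.2597 0.063 ] [-0.0078  0.0045]
tab 0.063 [0.5669 0.2624 0.063 ] [ 0.0155 -0.0054]
tab 0.063 [0.5642 0.2533 0.063 ] [0.0155 0.0041]
slot [array([ 0.0156, -0.005 ]), array([0.0156, 0.0041])]
```

{"api": "apply_moves", "payload": {"deltas": [0.012, -0.012, 0.6, 0, 0, 0.11, 0, 0, 0.7, 0, 0, 0, 0, 0, 0.6, 0, 0, 0, 0, 0, 0.4, 0, 0, 0, 0, 0, 0.3, 0, 0, 0, 0, 0, 0, 0, 0, 0, 0, 0, 0, 0, 0, 0], "fingers": 30}}

```text
time_s: 3.25
tool_pos: [0.5522, 0.2615, 0.0415]
orientation: [[0.952, -0.305, 0.001], [-0.305, -0.952, 0.0], [0.001, -0.0, -1.0]]
ft_force: [-0.1, 0.2, 0.7]
grip_width: 0.03
```

```bash
python3 - <<'E'
from h import *
s=r.read_state();print(s["tool_pos"],s["orientation"][:2,0],s["time_s"],s["grip_width"],s["ft_force"])
f,*W=cam("wrist",s); g=f[140:300,220:420,::-1];cv2.imwrite("pics/w2.png",cv2.resize(g,None,fx=3.5,fy=3.5,interpolation=0))
E
```

```text
[0.55216831 0.26150954 0.04151758] [ 0.95223875 -0.30535339] 3.25 0.03000510782700228 [-0.09916492  0.19061963  0.73697405]
```

View pics/w2.png

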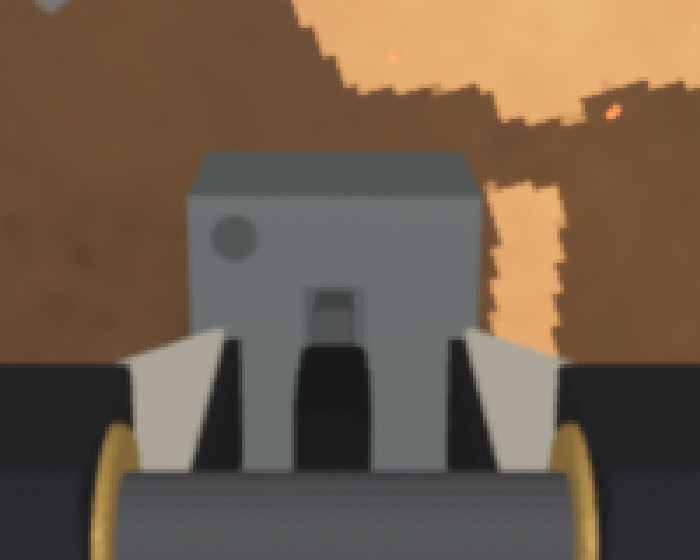

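{"api": "apply_moves", "payload": {"deltas": [-0.035, -0.025, 0, 0, 0, 0, 0, 0, 0, 0, 0, 0, 0, 0, 0, 0, 0, 0]}}

```text
time_s: 3.6
tool_pos: [0.5503, 0.2644, 0.0414]
orientation: [[0.953, -0.304, 0.001], [-0.304, -0.953, 0.0], [0.001, -0.001, -1.0]]
ft_force: [0.3, 0.4, -0.3]
grip_width: 0.0299
```

```bash
python3 - <<'E'
from h import *
s=r.read_state();print(s["tool_pos"],s["orientation"][:2,0],s["time_s"],s["grip_width"],s["ft_force"])
f,*W=cam("wrist",s); g=f[140:300,220:420,::-1];cv2.imwrite("pics/w3.png",cv2.resize(g,None,fx=3.5,fy=3.5,interpolation=0))
E
```

```text
[0.55033587 0.26437068 0.04137477] [ 0.95276918 -0.30369386] 3.6 0.02992778018765985 [ 0.33474645  0.36796564 -0.29774386]
```

View pics/w3.png

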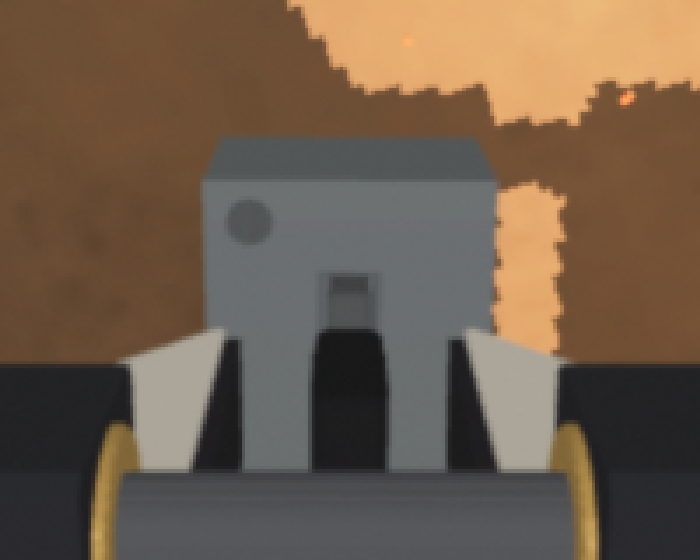

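{"api": "apply_moves", "payload": {"deltas": [0, 0.015, 0, 0, 0, 0, 0, 0, 0, 0, 0, 0, 0, 0, 0, 0, 0, 0]}}

```text
time_s: 3.95
tool_pos: [0.5499, 0.2634, 0.0407]
orientation: [[0.953, -0.304, -0.0], [-0.304, -0.953, -0.0], [-0.0, 0.0, -1.0]]
ft_force: [-0.7, -0.3, 1.0]
grip_width: 0.03
```

{"api": "apply_moves", "payload": {"deltas": [0, 0, 0, 0, 0, 0, 0, 0, 0, 0, 0, 0, 0, 0, 0, 0, 0, 0, 0, 0, 0, 0, 0, 0, 0, 0, 0, 0, 0, 0], "fingers": 0, "newtons": 5}}

```text
time_s: 4.45
tool_pos: [0.5499, 0.2635, 0.0407]
orientation: [[0.953, -0.304, 0.0], [-0.304, -0.953, -0.0], [0.0, 0.0, -1.0]]
ft_force: [-0.0, 0.5, -0.1]
grip_width: 0.01
```

{"api": "apply_moves", "payload": {"deltas": [0, 0, 0, 0, 0, 0, 0, 0, 0, 0, 0, 0, 0, 0, -0.1, 0, 0, 0, 0, 0, -0.2, 0, 0, 0, 0, 0, -0.3, 0, 0, 0, 0, 0, -0.6, 0, 0, 0, 0, 0, -0.8, 0, 0, 0], "fingers": 0, "newtons": 40}}

```text
time_s: 5.15
tool_pos: [0.5489, 0.2631, 0.141]
orientation: [[0.953, -0.304, -0.003], [-0.304, -0.953, -0.001], [-0.002, 0.002, -1.0]]
ft_force: [1.3, -0.1, -0.2]
grip_width: 0.0097
```

{"api": "apply_moves", "payload": {"deltas": [0, 0, -0.3, 0, 0, 0, 0, 0, 0, 0, 0, 0, 0, 0, 0, 0, 0, 0]}}

```text
time_s: 5.45
tool_pos: [0.5496, 0.2633, 0.1557]
orientation: [[0.953, -0.304, -0.0], [-0.304, -0.953, -0.0], [0.0, 0.0, -1.0]]
ft_force: [-0.9, -0.1, -1.0]
grip_width: 0.0096
```

```bash
python3 - <<'E'
from h import *
s=r.read_state();print(s["tool_pos"],s["orientation"],s["time_s"],s["grip_width"],s["ft_force"])
f,*W=cam("wrist",s); g=f[140:300,220:420,::-1];cv2.imwrite("pics/w4.png",cv2.resize(g,None,fx=3.5,fy=3.5,interpolation=0))
f,*W=cam("scene"); g=f[150:280,260:420,::-1];cv2.imwrite("pics/s4.png",cv2.resize(g,None,fx=4.5,fy=4.5,interpolation=0))
E
```

```text
[0.54959729 0.26334955 0.15566283] [[ 9.52708068e-01 -3.03887047e-01 -1.49669249e-05]
 [-3.03887046e-01 -9.52708058e-01 -1.41502694e-04]
 [ 2.87417257e-05  1.39359012e-04 -9.99999990e-01]] 5.45 0.009636975949910462 [-0.93082661 -0.12881691 -1.01799873]
```

View pics/w4.png

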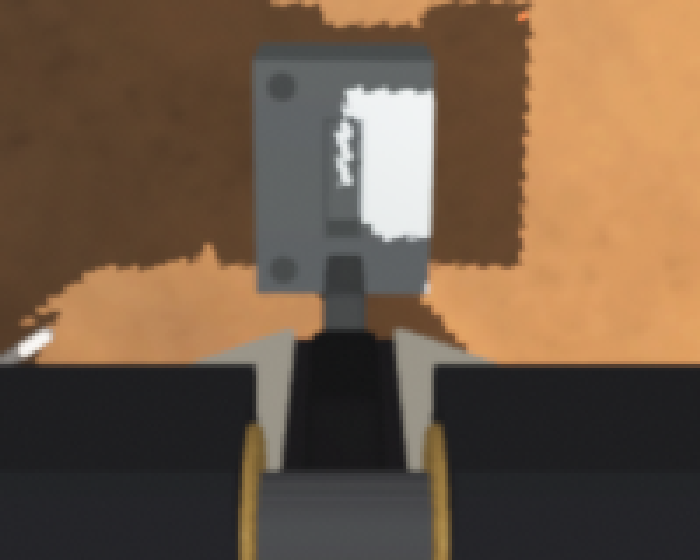

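View pics/s4.png

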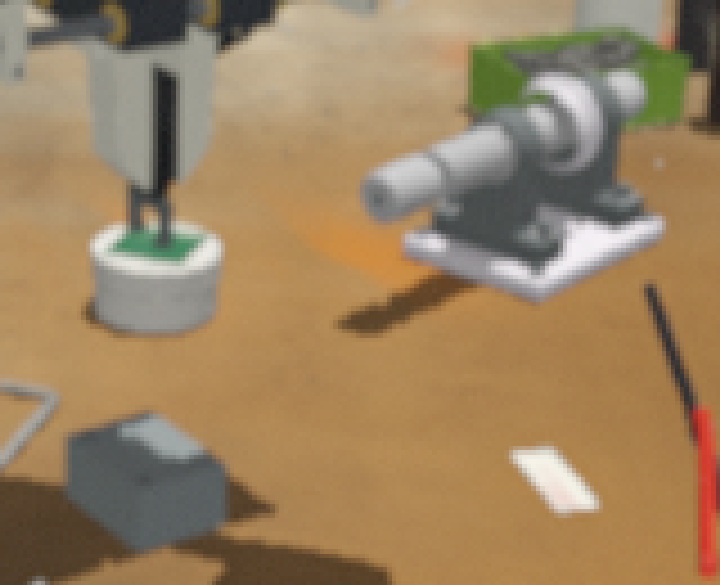

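```bash
python3 - <<'E'
from h import *
np.set_printoptions(precision=4,suppress=True)
s=r.read_state();f,*W=cam("wrist",s)
R=s["orientation"];t=s["tool_pos"]
for zz in (.0257,.0267):
  print([(R.T@(onz(*W,(220+x/3.5,140+y/3.5),t[2]-zz)-t))[:2] for x,y in [(328,256),(362,256)]])
print("slot",[(R.T@(onz(*W,(220+x/3.5,140+y/3.5),.03)-t))[:2] for x,y in [(325,118),(362,118),(327,235),(362,235)]])
plan([.581,.003,.17],-4.8,8)
E
```

```text
[array([ 0.0142, -0.0025]), array([0.0142, 0.0031])]
[array([ 0.0138, -0.0025]), array([0.0138, 0.0031])]
slot [array([ 0.017 , -0.0044]), array([0.017 , 0.0046]), array([-0.0129, -0.004 ]), array([-0.0129,  0.0048])]
[[0.274, 0.595, -0.039, 0.001, 0.002, -0.201], [0.257, 0.603, -0.039, 0.001, 0.002, -0.201], [0.24, 0.61, -0.039, 0.001, 0.002, -0.201], [0.223, 0.616, -0.039, 0.001, 0.002, -0.201], [0.205, 0.622, -0.039, 0.001, 0.002, -0.201], [0.188, 0.628, -0.039, 0.001, 0.002, -0.201], [0.17, 0.633, -0.04, 0.001, 0.002, -0.201], [0.152, 0.637, -0.04, 0.001, 0.002, -0.201]]
```

{"api": "apply_moves", "payload": {"deltas": [0.27, 0.6, -0.04, 0, 0, -0.2, 0.26, 0.6, -0.04, 0, 0, -0.2, 0.24, 0.61, -0.04, 0, 0, -0.2, 0.22, 0.62, -0.04, 0, 0, -0.2, 0.2, 0.62, -0.04, 0, 0, -0.2, 0.19, 0.63, -0.04, 0, 0, -0.2, 0.17, 0.63, -0.04, 0, 0, -0.2, 0.15, 0.64, -0.04, 0, 0, -0.2]}}

```text
time_s: 6.4
tool_pos: [0.5807, 0.0018, 0.1705]
orientation: [[0.996, -0.084, -0.002], [-0.084, -0.996, 0.0], [-0.002, -0.0, -1.0]]
ft_force: [0.3, 0.4, -0.3]
grip_width: 0.0098
```

{"api": "apply_moves", "payload": {"deltas": [0, 0, 0, 0, 0, 0, 0, 0, 0, 0, 0, 0, 0, 0, 0, 0, 0, 0]}}

```text
time_s: 6.7
tool_pos: [0.5807, 0.004, 0.1709]
orientation: [[0.996, -0.085, -0.002], [-0.085, -0.996, 0.0], [-0.002, -0.0, -1.0]]
ft_force: [-0.1, 0.3, -0.2]
grip_width: 0.0099
```

```bash
python3 - <<'E'
from h import *
s=r.read_state();print(s["tool_pos"],s["orientation"],s["time_s"],s["grip_width"],s["ft_force"])
f,*W=cam("wrist",s); g=f[120:280,190:450,::-1];cv2.imwrite("pics/w5.png",cv2.resize(g,None,fx=3,fy=3,interpolation=0))
f,*W=cam("side"); g=f[180:380,260:400,::-1];cv2.imwrite("pics/s5.png",cv2.resize(g,None,fx=3,fy=3,interpolation=0))
f,*W=cam("scene"); cv2.imwrite("pics/c5.png",cv2.resize(f[100:230,280:440,::-1],None,fx=4.5,fy=4.5,interpolation=0))
E
```

```text
[0.58073484 0.00399373 0.1709049 ] [[ 9.96382425e-01 -8.49677397e-02 -1.59561577e-03]
 [-8.49670751e-02 -9.96383644e-01  4.79920444e-04]
 [-1.63062321e-03 -3.42609491e-04 -9.99998612e-01]] 6.7 0.00991913362437842 [-0.08806776  0.31610754 -0.16782419]
```

View pics/w5.png

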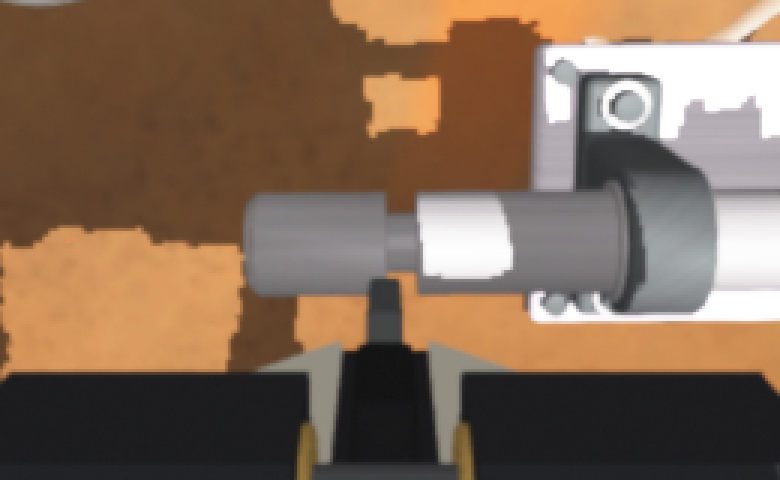

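View pics/s5.png

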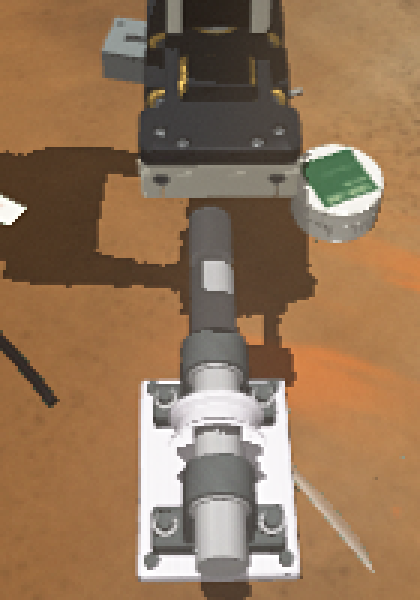

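View pics/c5.png

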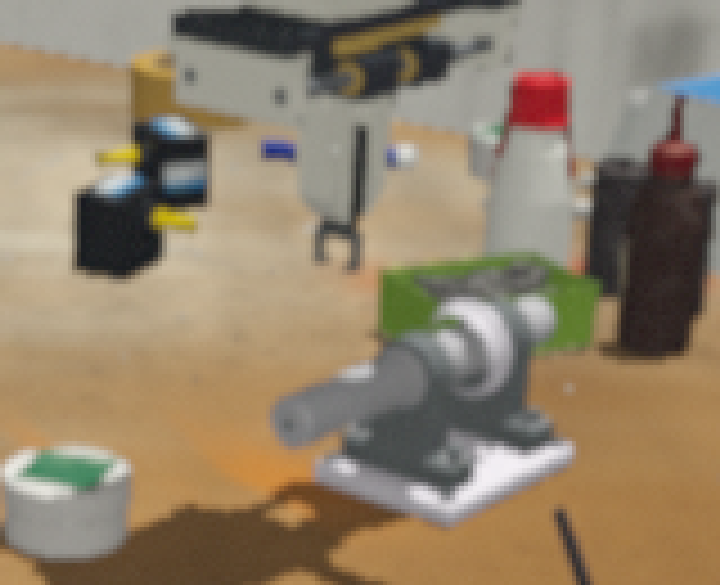

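```bash
cat >> h.py <<'E'
def axle(W,R,t,pairs):
    # pairs of (upper px, lower px) silhouettes: bisector hits the axis at z=.07
    out=[]
    for a,b in pairs:
        c,v1=ray(*W,a); _,v2=ray(*W,b)
        g=lambda v:(lambda u:u/np.linalg.norm(u))(np.array([(R.T@v)[0],(R.T@v)[2]]))
        m=g(v1)+g(v2); x=(R.T@(c-t))[0]+m[0]/m[1]*((t[2]-.07)-(R.T@(c-t))[2])
        half=np.arccos(g(v1)@g(v2))/2; d=.014/np.sin(half)
        out.append((x, (R.T@(c-t))[2]+d*m[1]/np.linalg.norm(m)))
    return out
E
python3 - <<'E'
from h import *
np.set_printoptions(precision=4,suppress=True)
s=r.read_state();f,*W=cam("wrist",s)
R=s["orientation"];t=s["tool_pos"]
Z=lambda x,y:(190+x/3,120+y/3)
# subpixel edges: print column intensities
for c in (280,290,300,310,330,340,350,360,370,380):
    col=f[150:240,c].astype(int); sat=(col.max(1)-col.min(1)); m=sat<25
    idx=np.where(m)[0]+150
    # longest run
    runs=np.split(idx,np.where(np.diff(idx)>1)[0]+1); q=max(runs,key=len)
    a,b=q[0],q[-1]+1
    x=axle(W,R,t,[((c+.5,a),(c+.5,b))])[0]
    y=(R.T@(onz(*W,(c,(a+b)/2),.084)-t))[1]
    print(c,a,b,"toolx",x[0],"ztool",x[1],t[2]-.07,"y",y)
print("groove edges y",[(R.T@(onz(*W,Z(x,y),.08)-t))[1] for x,y in [(387,240),(416,240)]])
print("end y",(R.T@(onz(*W,Z(244,245),.075)-t))[1])
print("clip leg",[(R.T@(onz(*W,Z(x,y),t[2]-.0267)-t))[:2] for x,y in [(369,278),(399,278)]])
E
```

```text
280 185 219 toolx -0.0014837619995179269 ztool 0.10832275790561022 0.10144937063076084 y -0.028685461634359772
290 185 218 toolx -0.0010576693743645504 ztool 0.11648923678798725 0.10144937063076084 y -0.021076751722313904
300 185 218 toolx -0.0010487540693246422 ztool 0.11648763676166504 0.10144937063076084 y -0.013479774801525853
310 185 218 toolx -0.0010398386649761726 ztool 0.11648603700898333 0.10144937063076084 y -0.005882745820573687
330 184 218 toolx -0.0006046170916795546 ztool 0.10853519351779586 0.10144937063076084 y 0.009307101124050192
340 184 218 toolx -0.0005957041497907378 ztool 0.10853365417981228 0.10144937063076084 y 0.01690105770909797
350 184 218 toolx -0.0005867911087080596 ztool 0.10853211510814967 0.10144937063076084 y 0.024495066312209938
360 184 218 toolx -0.0005778779684297713 ztool 0.108530576302827 0.10144937063076084 y 0.032089126933920575
370 150 228 toolx 0.009247112191395249 ztool -0.040056456196902304 0.10144937063076084 y 0.039272838847311614
380 150 228 toolx 0.00925589471426333 ztool -0.04005699185211027 0.10144937063076084 y 0.04679032833589844
groove edges y [np.float64(0.0009678149480876017), np.float64(0.008421818479866783)]
end y -0.03655455584576028
clip leg [array([ 0.0141, -0.0027]), array([0.0141, 0.003 ])]
```

```bash
python3 - <<'E'
from h import *
np.set_printoptions(precision=4,suppress=True,linewidth=150)
s=r.read_state();f,*C=cam("scene")
R=s["orientation"];t=s["tool_pos"]
cv2.imwrite("pics/c6.png",cv2.resize(f[115:165,330:380,::-1],None,fx=12,fy=12,interpolation=0))
def onplane(p):
    c,v=ray(*C,p); n=R[:,1]; k=(n@(t-c))/(n@v); return R.T@(c+k*v-t)
for x,y in [(316,265),(361,268),(316,225),(361,225),(299,180),(383,180)]:
    print(x,y,onplane((280+x/4.5,100+y/4.5)))
print(f[155:160,346:364].sum(2)//3)
for X in ([-.0119+.0022,0,.0267],[.0119+.0022,0,.0267],[0.0022,0,.0177]): print(proj(*C,R@np.array(X)+t))
E
```

```text
316 265 [ 0.0106 -0.      0.0292]
361 268 [-0.0175 -0.      0.0243]
316 225 [ 0.0119 -0.      0.0085]
361 225 [-0.0159 -0.      0.0024]
299 180 [ 0.0241 -0.     -0.0123]
383 180 [-0.0274  0.     -0.0229]
[[168 169 162 137  99 101 142 166 175 176 171 145 103 101 143 170 175 172]
 [167 167 158 131  94  94 128 157 170 173 166 142 101 100 139 166 172 172]
 [165 165 157 133 107 100 123 150 163 165 159 132  96  98 138 163 169 167]
 [162 164 159 147 133 129 140 153 160 156 143 116  88 103 137 158 164 162]
 [162 161 161 157 154 151 155 155 156 150 132 111 101 116 138 155 160 153]]
[357.3849 159.8052]
[349.053  157.4785]
[353.4066 154.8205]
```

View pics/c6.png

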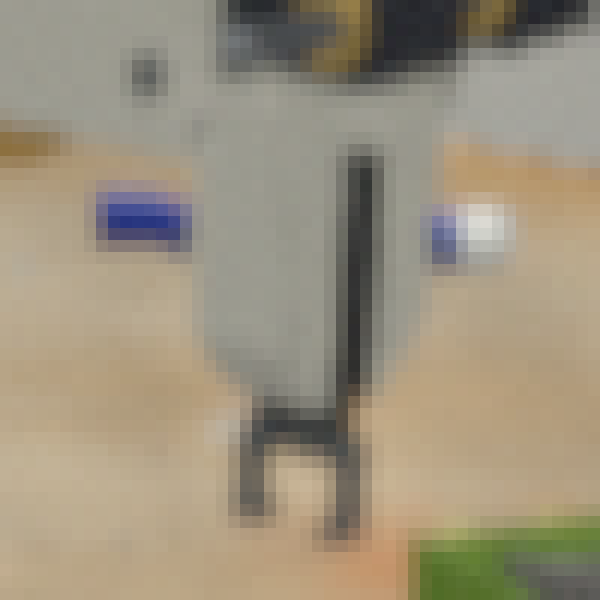

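```bash
python3 - <<'E'
from h import *
np.set_printoptions(precision=4,suppress=True,linewidth=150)
s=r.read_state();f,*C=cam("scene")
R=s["orientation"];t=s["tool_pos"]
P=lambda X:proj(*C,R@np.array(X)+t)
print("axle end ctr",P([-.0011,-.0366,t[2]-.07]))
for k in (-.0095,.0095): print("finger tip near face", P([k,-.017,0]),P([k,-.005,0]))
cv2.imwrite("pics/c7.png",cv2.resize(f[170:210,330:390,::-1],None,fx=12,fy=12,interpolation=0))
E
```

```text
axle end ctr [342.661  193.9473]
finger tip near face [353.3185 149.8075] [356.6298 148.7271]
finger tip near face [346.5666 148.0074] [349.8937 146.9506]
```

View pics/c7.png

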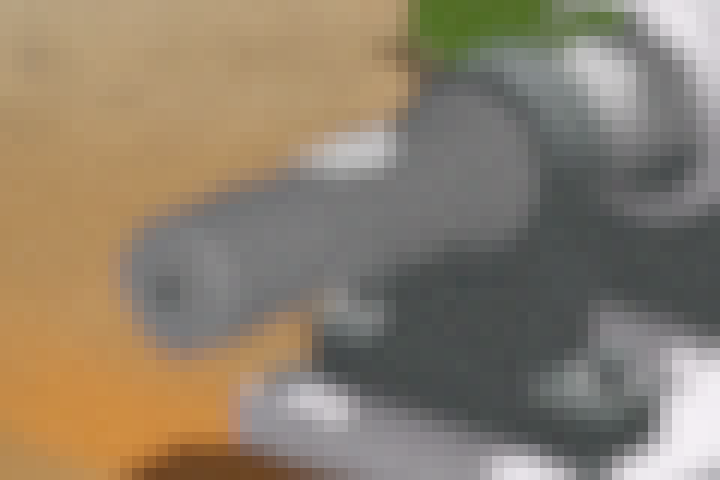

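{"api": "apply_moves", "payload": {"deltas": [-0.054, 0.3, 0.2, 0, 0, 0, 0, 0, 0.3, 0, 0, 0, 0, 0, 0.3, 0, 0, 0, 0, 0, 0.2, 0, 0, 0, 0, 0, 0.1, 0, 0, 0, 0, 0, 0, 0, 0, 0, 0, 0, 0, 0, 0, 0]}}

```text
time_s: 7.7
tool_pos: [0.5775, -0.0118, 0.1171]
orientation: [[0.996, -0.085, 0.001], [-0.085, -0.996, -0.0], [0.001, 0.0, -1.0]]
ft_force: [-0.1, -0.1, -0.1]
grip_width: 0.0094
```

```bash
python3 - <<'E'
from h import *
s=r.read_state();print(s["tool_pos"],s["orientation"],s["time_s"],s["grip_width"],s["ft_force"],s["torque"])
f,*W=cam("wrist",s); g=f[120:280,190:450,::-1];cv2.imwrite("pics/w8.png",cv2.resize(g,None,fx=3,fy=3,interpolation=0))
f,*W=cam("scene"); cv2.imwrite("pics/c8.png",cv2.resize(f[130:220,320:420,::-1],None,fx=7,fy=7,interpolation=0))
E
```

```text
[ 0.57753772 -0.01176769  0.1170894 ] [[ 9.96356289e-01 -8.52851311e-02  7.69313237e-04]
 [-8.52849605e-02 -9.96356569e-01 -2.51887396e-04]
 [ 7.87992547e-04  1.85358742e-04 -9.99999672e-01]] 7.7 0.009416781714974887 [-0.08265123 -0.10358837 -0.12352491] [-0.01806667  0.0573217  -0.01280864]
```

View pics/w8.png

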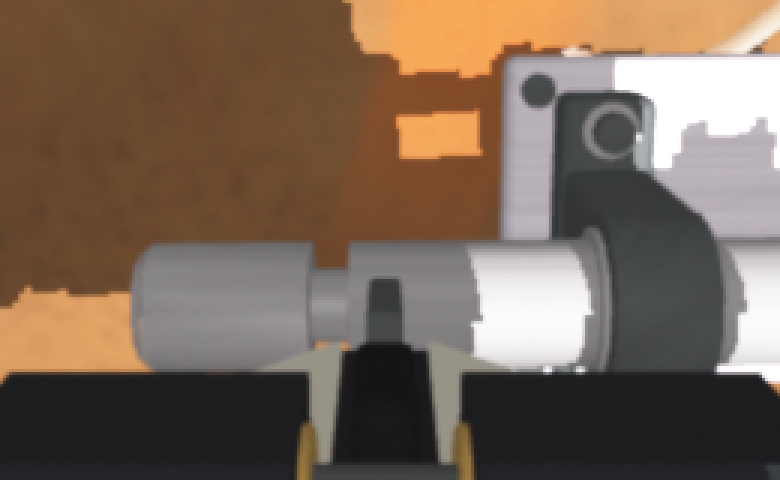

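View pics/c8.png

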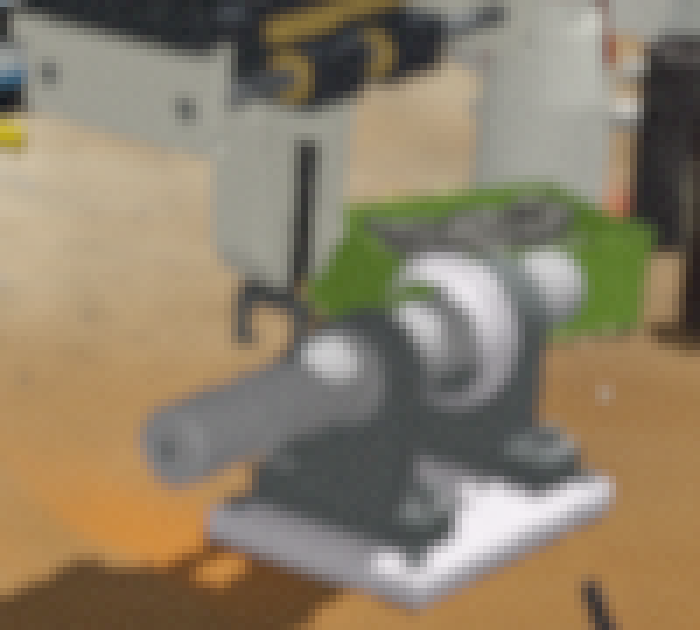

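{"api": "apply_moves", "payload": {"deltas": [0, 0, 0.06, 0, 0, 0, 0, 0, 0.06, 0, 0, 0, 0, 0, 0, 0, 0, 0, 0, 0, 0, 0, 0, 0]}}

```text
time_s: 8.2
tool_pos: [0.5772, -0.0116, 0.1106]
orientation: [[0.996, -0.085, -0.0], [-0.085, -0.996, -0.0], [-0.0, 0.0, -1.0]]
ft_force: [-0.1, 1.0, -0.5]
grip_width: 0.0097
```

{"api": "apply_moves", "payload": {"deltas": [0, 0, 0.02, 0, 0, 0, 0, 0, 0, 0, 0, 0, 0, 0, 0, 0, 0, 0]}}

```text
time_s: 8.5
tool_pos: [0.5773, -0.0116, 0.1097]
orientation: [[0.996, -0.085, 0.0], [-0.085, -0.996, -0.0], [0.0, 0.0, -1.0]]
ft_force: [0.3, 0.9, -0.8]
grip_width: 0.0096
```

{"api": "apply_moves", "payload": {"deltas": [0, 0, 0.01, 0, 0, 0, 0, 0, 0, 0, 0, 0, 0, 0, 0, 0, 0, 0]}}

```text
time_s: 8.8
tool_pos: [0.5772, -0.0116, 0.1092]
orientation: [[0.996, -0.085, -0.0], [-0.085, -0.996, -0.0], [-0.0, 0.0, -1.0]]
ft_force: [0.5, -0.0, 0.1]
grip_width: 0.01
```

{"api": "apply_moves", "payload": {"deltas": [0, 0, 0.01, 0, 0, 0, 0, 0, 0, 0, 0, 0, 0, 0, 0, 0, 0, 0]}}

```text
time_s: 9.1
tool_pos: [0.5773, -0.0116, 0.1087]
orientation: [[0.996, -0.085, 0.0], [-0.085, -0.996, -0.0], [0.0, 0.0, -1.0]]
ft_force: [-0.6, 0.0, -0.2]
grip_width: 0.0093
```

{"api": "apply_moves", "payload": {"deltas": [0, 0, 0.01, 0, 0, 0, 0, 0, 0, 0, 0, 0, 0, 0, 0, 0, 0, 0]}}

```text
time_s: 9.4
tool_pos: [0.5774, -0.0116, 0.1084]
orientation: [[0.996, -0.085, 0.0], [-0.085, -0.996, -0.0], [0.001, 0.0, -1.0]]
ft_force: [-0.1, -0.4, 1.6]
grip_width: 0.0099
```

{"api": "apply_moves", "payload": {"deltas": [0, 0, 0.01, 0, 0, 0, 0, 0, 0, 0, 0, 0, 0, 0, 0, 0, 0, 0]}}

```text
time_s: 9.7
tool_pos: [0.5776, -0.0116, 0.1081]
orientation: [[0.996, -0.085, 0.001], [-0.085, -0.996, -0.0], [0.001, 0.0, -1.0]]
ft_force: [0.1, -0.4, 4.7]
grip_width: 0.0096
```

```bash
python3 - <<'E'
from h import *
np.set_printoptions(precision=4,suppress=True,linewidth=150)
for i in range(5):
    s=r.read_state();print(s["tool_pos"],s["orientation"][:,2],s["ft_force"],s["torque"]); d=r.get_image("side")
E
```

```text
[ 0.5776 -0.0116  0.1081] [ 0.0009 -0.0002 -1.    ] [ 0.0914 -0.3748  4.7024] [-0.006   0.02    0.0287]
[ 0.5775 -0.0117  0.1081] [ 0.0009 -0.0002 -1.    ] [0.0265 0.0613 4.403 ] [ 0.0192 -0.0532  0.0229]
[ 0.5775 -0.0116  0.1081] [ 0.0009 -0.0002 -1.    ] [0.1782 0.682  4.8079] [ 0.0317 -0.0928  0.0102]
[ 0.5775 -0.0117  0.108 ] [ 0.0008 -0.0002 -1.    ] [-0.0901 -0.2303  4.9115] [ 0.018  -0.0384  0.0208]
[ 0.5775 -0.0116  0.108 ] [ 0.0008 -0.0002 -1.    ] [0.3053 0.6634 4.9467] [ 0.017  -0.0762 -0.0111]
```

{"api": "apply_moves", "payload": {"deltas": [0, 0, -0.005, 0, 0, 0, 0, -0.02, 0, 0, 0, 0, 0, -0.03, 0, 0, 0, 0, 0, -0.03, 0, 0, 0, 0, 0, -0.03, 0, 0, 0, 0, 0, -0.03, 0, 0, 0, 0, 0, -0.02, 0, 0, 0, 0, 0, 0, 0, 0, 0, 0]}}

```text
time_s: 10.75
tool_pos: [0.5778, -0.0032, 0.1079]
orientation: [[0.996, -0.085, -0.0], [-0.085, -0.996, 0.0], [-0.0, -0.0, -1.0]]
ft_force: [1.9, 0.2, 1.6]
grip_width: 0.0098
```

{"api": "apply_moves", "payload": {"deltas": [0, -0.01, 0, 0, 0, 0, 0, 0, 0, 0, 0, 0]}}

```text
time_s: 10.95
tool_pos: [0.5779, -0.0031, 0.1079]
orientation: [[0.996, -0.085, -0.0], [-0.085, -0.996, -0.0], [-0.0, 0.0, -1.0]]
ft_force: [1.2, 0.9, 2.1]
grip_width: 0.0098
```

{"api": "apply_moves", "payload": {"deltas": [0, -0.01, 0, 0, 0, 0, 0, 0, 0, 0, 0, 0]}}

```text
time_s: 11.15
tool_pos: [0.5779, -0.0026, 0.1079]
orientation: [[0.996, -0.085, -0.0], [-0.085, -0.996, -0.0], [-0.0, 0.0, -1.0]]
ft_force: [0.9, 0.0, 0.9]
grip_width: 0.0094
```

{"api": "apply_moves", "payload": {"deltas": [0, -0.01, 0, 0, 0, 0, 0, 0, 0, 0, 0, 0]}}

```text
time_s: 11.35
tool_pos: [0.5779, -0.0021, 0.1079]
orientation: [[0.996, -0.085, -0.0], [-0.085, -0.996, -0.0], [-0.0, 0.0, -1.0]]
ft_force: [1.3, -0.8, 0.6]
grip_width: 0.0094
```

{"api": "apply_moves", "payload": {"deltas": [0, -0.01, 0, 0, 0, 0, 0, 0, 0, 0, 0, 0]}}

```text
time_s: 11.55
tool_pos: [0.5774, -0.0012, 0.1075]
orientation: [[0.996, -0.085, -0.002], [-0.085, -0.996, 0.001], [-0.002, -0.001, -1.0]]
ft_force: [0.1, 1.3, -0.3]
grip_width: 0.0099
```

{"api": "apply_moves", "payload": {"deltas": [0, -0.01, 0, 0, 0, 0, 0, 0, 0, 0, 0, 0]}}

```text
time_s: 11.75
tool_pos: [0.5778, -0.001, 0.1076]
orientation: [[0.996, -0.085, -0.001], [-0.085, -0.996, 0.0], [-0.001, 0.0, -1.0]]
ft_force: [0.7, -0.1, 0.2]
grip_width: 0.0098
```

{"api": "apply_moves", "payload": {"deltas": [0, -0.01, 0, 0, 0, 0, 0, 0, 0, 0, 0, 0]}}

```text
time_s: 11.95
tool_pos: [0.5781, -0.0006, 0.1079]
orientation: [[0.996, -0.085, -0.0], [-0.085, -0.996, -0.0], [-0.0, 0.0, -1.0]]
ft_force: [-0.3, 0.8, -0.4]
grip_width: 0.0096
```

```bash
python3 - <<'E'
from h import *
np.set_printoptions(precision=4,suppress=True,linewidth=150)
s=r.read_state();print(s["tool_pos"],s["ft_force"])
f,*W=cam("wrist",s); g=f[120:280,190:450,::-1];cv2.imwrite("pics/w9.png",cv2.resize(g,None,fx=3,fy=3,interpolation=0))
for i in range(4):
    s=r.read_state();print(s["tool_pos"],s["orientation"][:,2],s["ft_force"],s["torque"]); d=r.get_image("side")
E
```

```text
[ 0.5781 -0.0006  0.1079] [-0.2571  0.7936 -0.433 ]
[ 0.5781 -0.0006  0.1079] [-0.0001 -0.0001 -1.    ] [-0.0736  0.1582 -0.8976] [ 0.0483  0.0257 -0.0379]
[ 0.5782 -0.0006  0.108 ] [-0.     -0.0001 -1.    ] [-0.447  -0.1609 -0.8217] [ 0.1045  0.0539 -0.0217]
[ 0.5782 -0.0007  0.108 ] [ 0.     -0.0001 -1.    ] [ 0.512   0.1178 -0.8408] [ 0.0371  0.0433 -0.0283]
[ 0.5782 -0.0007  0.108 ] [ 0.     -0.0001 -1.    ] [-0.6564 -0.8401  0.6917] [ 0.0924 -0.0129 -0.0244]
```

View pics/w9.png

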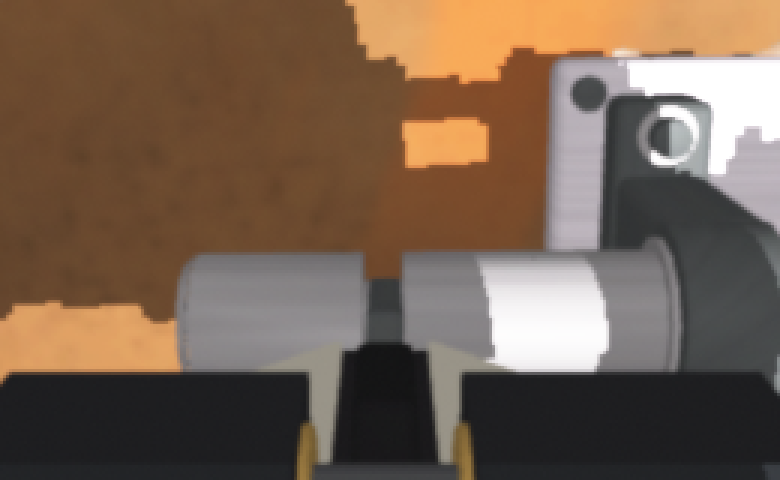

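{"api": "apply_moves", "payload": {"deltas": [0, 0, 0.04, 0, 0, 0, 0, 0, 0.04, 0, 0, 0, 0, 0, 0.03, 0, 0, 0, 0, 0, 0, 0, 0, 0, 0, 0, 0, 0, 0, 0]}}

```text
time_s: 12.7
tool_pos: [0.5782, -0.0006, 0.1024]
orientation: [[0.996, -0.085, -0.0], [-0.085, -0.996, -0.0], [-0.0, 0.0, -1.0]]
ft_force: [-0.7, -0.1, -0.0]
grip_width: 0.01
```

{"api": "apply_moves", "payload": {"deltas": [0, 0, 0.02, 0, 0, 0, 0, 0, 0, 0, 0, 0, 0, 0, 0, 0, 0, 0]}}

```text
time_s: 13.0
tool_pos: [0.5782, -0.0006, 0.1015]
orientation: [[0.996, -0.085, 0.0], [-0.085, -0.996, -0.0], [0.0, 0.0, -1.0]]
ft_force: [0.3, 0.5, -0.6]
grip_width: 0.0099
```

{"api": "apply_moves", "payload": {"deltas": [0, 0, 0.01, 0, 0, 0, 0, 0, 0, 0, 0, 0, 0, 0, 0, 0, 0, 0]}}

```text
time_s: 13.3
tool_pos: [0.5782, -0.0006, 0.101]
orientation: [[0.996, -0.085, 0.0], [-0.085, -0.996, -0.0], [0.0, 0.0, -1.0]]
ft_force: [-0.1, -0.5, -0.1]
grip_width: 0.0098
```

{"api": "apply_moves", "payload": {"deltas": [0, 0, 0.01, 0, 0, 0, 0, 0, 0, 0, 0, 0, 0, 0, 0, 0, 0, 0]}}

```text
time_s: 13.6
tool_pos: [0.5783, -0.0006, 0.1005]
orientation: [[0.996, -0.085, 0.0], [-0.085, -0.996, -0.0], [0.0, 0.0, -1.0]]
ft_force: [0.4, -0.4, 0.5]
grip_width: 0.0095
```

{"api": "apply_moves", "payload": {"deltas": [0, 0, 0.01, 0, 0, 0, 0, 0, 0, 0, 0, 0, 0, 0, 0, 0, 0, 0]}}

```text
time_s: 13.9
tool_pos: [0.5784, -0.0007, 0.1]
orientation: [[0.996, -0.085, 0.001], [-0.085, -0.996, -0.0], [0.001, 0.0, -1.0]]
ft_force: [0.3, -0.2, 0.8]
grip_width: 0.0093
```

{"api": "apply_moves", "payload": {"deltas": [0, 0, 0.01, 0, 0, 0, 0, 0, 0, 0, 0, 0, 0, 0, 0, 0, 0, 0]}}

```text
time_s: 14.2
tool_pos: [0.5785, -0.0007, 0.0996]
orientation: [[0.996, -0.085, 0.001], [-0.085, -0.996, -0.0], [0.001, 0.0, -1.0]]
ft_force: [2.3, -0.4, 0.3]
grip_width: 0.0099
```

```bash
cat > rd.py <<'E'
from h import *
np.set_printoptions(precision=4,suppress=True,linewidth=150)
P=[];F=[];T=[]
for i in range(6):
    s=r.read_state();P.append(s["tool_pos"]);F.append(s["ft_force"]);T.append(s["torque"]); d=r.get_image("side")
print(np.mean(P,0),np.mean(F,0),np.mean(T,0),s["orientation"][:,2],s["time_s"])
E
python3 rd.py
```

```text
[ 0.5784 -0.0007  0.0996] [1.8138 0.0187 0.9255] [-0.0008 -0.372  -0.0065] [ 0.0004 -0.0002 -1.    ] 14.45
```

{"api": "apply_moves", "payload": {"deltas": [0.015, 0, 0, 0, 0, 0, 0, 0, 0, 0, 0, 0, 0, 0, 0, 0, 0, 0]}}

```text
time_s: 14.8
tool_pos: [0.5788, -0.0007, 0.0995]
orientation: [[0.996, -0.085, -0.0], [-0.085, -0.996, -0.0], [-0.0, 0.0, -1.0]]
ft_force: [-0.3, -0.0, 1.5]
grip_width: 0.0092
```

```bash
python3 rd.py
```

```text
[ 0.5788 -0.0007  0.0994] [ 0.3733 -0.1679  2.0726] [ 0.0056 -0.0839 -0.0014] [-0.0003 -0.     -1.    ] 15.05
```

{"api": "apply_moves", "payload": {"deltas": [0.01, 0, 0, 0, 0, 0, 0, 0, 0, 0, 0, 0, 0, 0, 0, 0, 0, 0]}}

```text
time_s: 15.4
tool_pos: [0.5791, -0.0007, 0.0993]
orientation: [[0.996, -0.085, -0.001], [-0.085, -0.996, -0.0], [-0.001, 0.0, -1.0]]
ft_force: [-0.9, -0.5, 2.1]
grip_width: 0.0096
```

```bash
python3 rd.py
```

```text
[ 0.5792 -0.0007  0.0993] [-1.2162  0.2974  2.4075] [ 0.0194  0.2775 -0.0082] [-0.0005 -0.     -1.    ] 15.65
```

{"api": "apply_moves", "payload": {"deltas": [-0.007, 0, 0, 0, 0, 0, 0, 0, 0.01, 0, 0, 0, 0, 0, 0.01, 0, 0, 0, 0, 0, 0, 0, 0, 0]}}

```text
time_s: 16.1
tool_pos: [0.5791, -0.0007, 0.0985]
orientation: [[0.996, -0.085, 0.0], [-0.085, -0.996, -0.0], [0.0, 0.0, -1.0]]
ft_force: [-1.7, -0.2, 3.3]
grip_width: 0.0097
```

```bash
python3 rd.py
```

```text
[ 0.5791 -0.0007  0.0985] [-1.423   0.0353  3.2544] [ 0.0687  0.2863 -0.0027] [ 0.0002 -0.0001 -1.    ] 16.35
```

{"api": "apply_moves", "payload": {"deltas": [-0.006, 0, 0, 0, 0, 0, 0, 0, 0.01, 0, 0, 0, 0, 0, 0.01, 0, 0, 0, 0, 0, 0, 0, 0, 0]}}

```text
time_s: 16.8
tool_pos: [0.579, -0.0007, 0.0976]
orientation: [[0.996, -0.085, 0.001], [-0.085, -0.996, -0.0], [0.001, 0.0, -1.0]]
ft_force: [0.2, -1.0, 3.9]
grip_width: 0.0096
```

```bash
python3 rd.py
```

```text
[ 0.579  -0.0007  0.0976] [-0.1298 -0.1981  4.1514] [0.025  0.0686 0.0164] [ 0.0005 -0.0001 -1.    ] 17.05
```

Centred (Fx≈0, Fz≈4 N). I'll keep pressing in small steps.

{"api": "apply_moves", "payload": {"deltas": [0, 0, 0.01, 0, 0, 0, 0, 0, 0.01, 0, 0, 0, 0, 0, 0, 0, 0, 0]}}

```text
time_s: 17.4
tool_pos: [0.5789, -0.0007, 0.0965]
orientation: [[0.996, -0.085, 0.0], [-0.085, -0.996, -0.0], [0.0, 0.0, -1.0]]
ft_force: [0.3, 0.3, 3.3]
grip_width: 0.0096
```

{"api": "apply_moves", "payload": {"deltas": [0, 0, 0.01, 0, 0, 0, 0, 0, 0.01, 0, 0, 0, 0, 0, 0, 0, 0, 0]}}

```text
time_s: 17.7
tool_pos: [0.5788, -0.0007, 0.0952]
orientation: [[0.996, -0.085, -0.0], [-0.085, -0.996, -0.0], [-0.0, 0.0, -1.0]]
ft_force: [0.6, -0.8, 1.7]
grip_width: 0.0099
```

{"api": "apply_moves", "payload": {"deltas": [0, 0, 0.01, 0, 0, 0, 0, 0, 0.01, 0, 0, 0, 0, 0, 0, 0, 0, 0]}}

```text
time_s: 18.0
tool_pos: [0.5788, -0.0007, 0.0942]
orientation: [[0.996, -0.085, -0.0], [-0.085, -0.996, -0.0], [-0.0, 0.0, -1.0]]
ft_force: [0.2, -0.2, 1.5]
grip_width: 0.0098
```

{"api": "apply_moves", "payload": {"deltas": [0, 0, 0.01, 0, 0, 0, 0, 0, 0.01, 0, 0, 0, 0, 0, 0.01, 0, 0, 0, 0, 0, 0, 0, 0, 0]}}

```text
time_s: 18.4
tool_pos: [0.5787, -0.0007, 0.0928]
orientation: [[0.996, -0.085, -0.0], [-0.085, -0.996, -0.0], [-0.0, 0.0, -1.0]]
ft_force: [0.0, 0.3, 1.5]
grip_width: 0.0096
```

{"api": "apply_moves", "payload": {"deltas": [0, 0, 0.01, 0, 0, 0, 0, 0, 0.01, 0, 0, 0, 0, 0, 0.01, 0, 0, 0, 0, 0, 0, 0, 0, 0]}}

```text
time_s: 18.8
tool_pos: [0.5787, -0.0007, 0.0911]
orientation: [[0.996, -0.085, -0.0], [-0.085, -0.996, -0.0], [-0.0, 0.0, -1.0]]
ft_force: [1.8, 0.3, -0.4]
grip_width: 0.0098
```

{"api": "apply_moves", "payload": {"deltas": [0, 0, 0.01, 0, 0, 0, 0, 0, 0.01, 0, 0, 0, 0, 0, 0, 0, 0, 0]}}

```text
time_s: 19.1
tool_pos: [0.5787, -0.0007, 0.0902]
orientation: [[0.996, -0.085, -0.0], [-0.085, -0.996, -0.0], [-0.0, 0.0, -1.0]]
ft_force: [2.4, -0.6, -0.1]
grip_width: 0.01
```

{"api": "apply_moves", "payload": {"deltas": [0.004, 0, 0.01, 0, 0, 0, 0, 0, 0, 0, 0, 0, 0, 0, 0, 0, 0, 0]}}

```text
time_s: 19.4
tool_pos: [0.5788, -0.0007, 0.0898]
orientation: [[0.996, -0.085, -0.0], [-0.085, -0.996, -0.0], [-0.0, 0.0, -1.0]]
ft_force: [1.0, -0.5, -1.4]
grip_width: 0.01
```

{"api": "apply_moves", "payload": {"deltas": [0, 0, 0.01, 0, 0, 0, 0, 0, 0, 0, 0, 0, 0, 0, 0, 0, 0, 0]}}

```text
time_s: 19.7
tool_pos: [0.5789, -0.0007, 0.0897]
orientation: [[0.996, -0.085, -0.0], [-0.085, -0.996, -0.0], [-0.0, 0.0, -1.0]]
ft_force: [-1.4, -0.9, 2.3]
grip_width: 0.0094
```

```bash
python3 rd.py
```

```text
[ 0.5789 -0.0007  0.0897] [-1.309  -0.0873  3.6342] [0.0586 0.2502 0.0008] [-0.0001 -0.0001 -1.    ] 19.95
```

{"api": "apply_moves", "payload": {"deltas": [-0.003, 0, 0.006, 0, 0, 0, 0, 0, 0, 0, 0, 0, 0, 0, 0, 0, 0, 0]}}

```text
time_s: 20.3
tool_pos: [0.5789, -0.0007, 0.0896]
orientation: [[0.996, -0.085, 0.0], [-0.085, -0.996, -0.0], [0.0, 0.0, -1.0]]
ft_force: [-2.2, -0.0, 5.3]
grip_width: 0.0098
```

```bash
python3 rd.py
```

```text
[ 0.5789 -0.0007  0.0896] [-2.0435  0.0948  6.2041] [0.0717 0.39   0.0138] [ 0.0005 -0.0002 -1.    ] 20.55
```

{"api": "apply_moves", "payload": {"deltas": [-0.006, 0, -0.022, 0, 0, 0, 0, 0, 0, 0, 0, 0, 0, 0, 0, 0, 0, 0]}}

```text
time_s: 20.9
tool_pos: [0.5787, -0.0007, 0.0899]
orientation: [[0.996, -0.085, 0.0], [-0.085, -0.996, -0.0], [0.0, 0.0, -1.0]]
ft_force: [1.8, -0.8, -1.8]
grip_width: 0.0097
```

```bash
python3 rd.py
```

```text
[ 0.5786 -0.0007  0.0899] [ 2.1194 -0.6531 -2.9576] [ 0.0188 -0.3323  0.0044] [-0.0002 -0.     -1.    ] 21.15
```

{"api": "apply_moves", "payload": {"deltas": [0.003, 0, 0.008, 0, 0, 0, 0, 0, 0, 0, 0, 0, 0, 0, 0, 0, 0, 0]}}

```text
time_s: 21.5
tool_pos: [0.5787, -0.0007, 0.0899]
orientation: [[0.996, -0.085, 0.0], [-0.085, -0.996, -0.0], [0.0, 0.0, -1.0]]
ft_force: [1.9, -0.2, -2.4]
grip_width: 0.0095
```

{"api": "apply_moves", "payload": {"deltas": [0, 0, 0, 0, 0, 0, 0, 0, 0, 0, 0, 0, 0, 0, 0, 0, 0, 0, 0, 0, 0, 0, 0, 0], "fingers": 24}}

```text
time_s: 21.9
tool_pos: [0.5786, -0.0007, 0.09]
orientation: [[0.996, -0.085, -0.0], [-0.085, -0.996, -0.0], [-0.0, 0.0, -1.0]]
ft_force: [-0.1, 0.0, 0.5]
grip_width: 0.0236
```

```bash
python3 rd.py; python3 - <<'E'
from h import *
s=r.read_state();print(s["grip_width"])
f,*W=cam("wrist",s); g=f[120:280,190:450,::-1];cv2.imwrite("pics/w10.png",cv2.resize(g,None,fx=3,fy=3,interpolation=0))
E
```

```text
[ 0.5786 -0.0007  0.0899] [ 0.0708 -0.0384 -0.1485] [0.0366 0.022  0.0059] [-0.0001 -0.0001 -1.    ] 22.15
0.02394513755237066
```

View pics/w10.png

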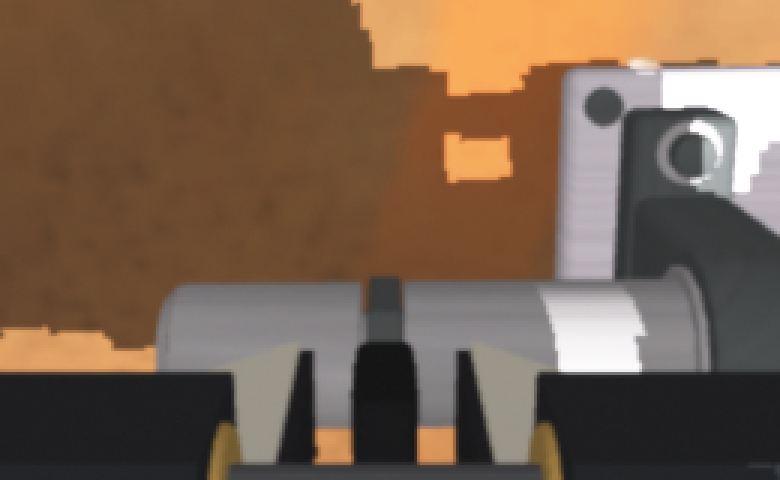

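Released: the clip stands upright in the groove (zoomed col 386) with both fingers clear. I'll go straight up.

{"api": "apply_moves", "payload": {"deltas": [0, 0, -0.1, 0, 0, 0, 0, 0, -0.3, 0, 0, 0, 0, 0, -0.6, 0, 0, 0, 0, 0, -0.6, 0, 0, 0, 0, 0, -0.5, 0, 0, 0, 0, 0, -0.3, 0, 0, 0, 0, 0, 0, 0, 0, 0, 0, 0, 0, 0, 0, 0]}}

```text
time_s: 23.05
tool_pos: [0.5785, -0.0006, 0.2096]
orientation: [[0.996, -0.085, -0.0], [-0.085, -0.996, -0.0], [-0.0, 0.0, -1.0]]
ft_force: [-1.0, -0.4, -0.3]
grip_width: 0.024
```

```bash
python3 - <<'E'
from h import *
s=r.read_state();print(s["tool_pos"],s["time_s"])
f,*W=cam("wrist",s); g=f[120:280,190:450,::-1];cv2.imwrite("pics/w11.png",cv2.resize(g,None,fx=3,fy=3,interpolation=0))
f,*C=cam("scene"); cv2.imwrite("pics/c11.png",cv2.resize(f[150:280,260:420,::-1],None,fx=4.5,fy=4.5,interpolation=0))
R=s["orientation"];t=s["tool_pos"]
o=np.array([.5786,-.0007,0])+np.array([.0018*.996,-.00015,0])
for z in (.11,.084,.07,.063): print(z,proj(*C,[o[0],o[1],z])+[1.35,0], proj(*W,[o[0],o[1],z]))
E
```

```text
[ 0.57847643 -0.00064999  0.20959961] 23.05
0.11 [355.90728886 172.93064694] [317.78006981 198.57162575]
0.084 [355.29145745 183.56837608] [317.78197944 190.41908161]
0.07 [354.96403744 189.22415356] [317.7828786  186.58038987]
0.063 [354.80140885 192.0333621 ] [317.78329919 184.78483464]
```

View pics/w11.png

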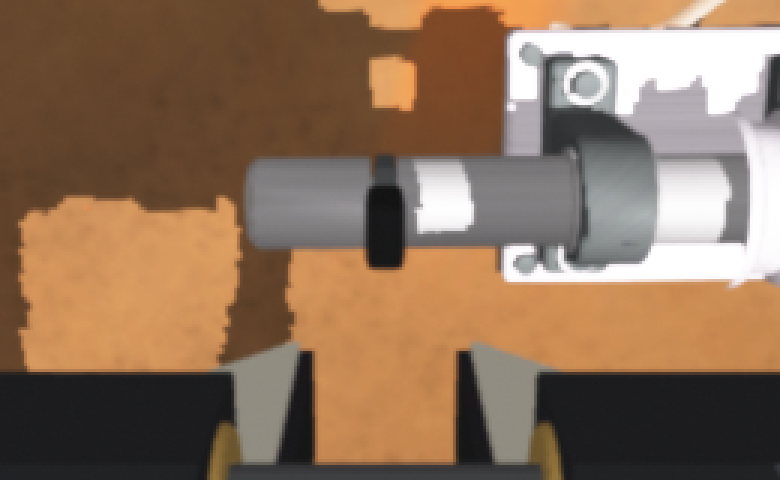

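View pics/c11.png

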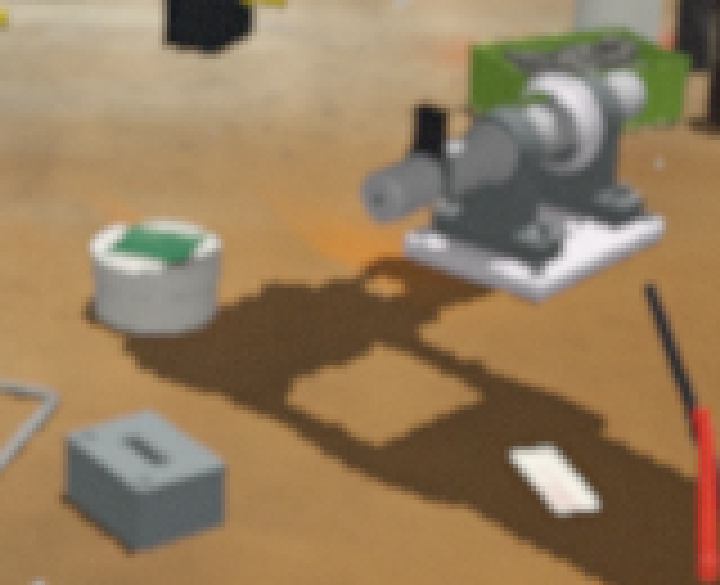

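The tab top sits at scene row 173.3 (172.9 predicted for fully home). The tab is upright, the bystanders haven't moved, and the robot is clear, so I'm handing in.

```bash
python3 -c "
from bench import r
print(r.sign_off())"
```

```text
the job is handed in; nothing more can be done
None
```

The clip is in the groove, upright and released, and I handed the job in at about 23 s of the 72 s limit.

- **What I did:** I lifted the clip from the holder by its tab and slid it gently along the axle until it dropped into the groove. I centred it sideways on the force reading, then pressed it down.
- **Forces:** The highest downward reading was about 4 N while the lips spread over the core and about 6 N against the final stop. Forces were only read at the end of each short step, so the true peaks may have been slightly higher. The brief says spreading takes 5 to 8 N, so the 4 N reading is a little low.
- **Seating:** It stopped hard at the predicted fully-home height, and held against a light upward pull of about 3 N before I let go.
- **Last pictures:** The tab is upright in the groove, with its top within half a pixel of where it should be when fully home. The grease tin hasn't moved, and the visible part of the hex key looks unmoved. The deburring tool was out of frame in those last pictures, but the arm never went near it.
- **Disagreement:** The camera estimates of the clip's sideways offset in the grip differed by 1 to 2 mm, and the scene camera was off by about 1.4 pixels. I relied on the force reading for the centring.

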